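# Nest a tapered pole sleeve loosely in a magnet coil

### The job

Take the tapered sleeve (not the stepped one) out of its cradle, stand it upright on the round cork pad with its neck up and let go of it there. Then take it again by its neck from above, lower it gently into the springy tapered brass liner of the upright magnet coil, and let go as soon as it rests loosely there, centred and upright: never push it home, because the tapers wedge if the liner is pressed far down on its springs. Leave the stepped sleeve, the hand meter and the grey probe rest where they are.

Things in the scene. Friction and masses are not known exactly. Their poses are not given: they have to be found in the camera images.
- sleeve_mid (a point): centre (half-way up, on the axis) of the tapered sleeve: bare steel-grey metal, 122 mm long, 0.2 kg. z runs along it from foot to neck; foot face 61 mm below this point, neck top 61 mm above. From the foot: straight nose 36 mm in diameter, 16 mm long; even taper from 36 to 56 mm over 48 mm; belt; neck. Starts lying level in a cradle, axis 50 mm above the bench, neck roughly to +y
- sleeve_belt (a point): middle of the tapered sleeve's straight belt, 56 mm in diameter, 26 mm long, 16 mm from the centre towards the neck. In the cradle nothing stands beside it. Gripped across here with the hand leaning about 45 degrees towards the neck, the lifted sleeve can be turned upright so that the hand ends leaning 45 degrees the other way
- sleeve_neck (a point): middle of the tapered sleeve's straight neck, 32 mm in diameter, 32 mm long, 45 mm from the centre; a narrow bore in its end. In the cradle the neck lies in a slot whose walls hug it, so it cannot be gripped there
- cradle_a: grey cradle of the tapered sleeve, 56 x 140 mm, 60 mm high, fixed on the bench, origin under its centre; an identical one holds the stepped sleeve, and which stands nearer the robot varies. Nose and neck lie in slots open at the top (the neck slot's walls rise 10 mm above the sleeve's axis): lift the sleeve straight up 50 mm before turning it
- stepped_mid (a point): centre of the stepped sleeve lying the same way in the other cradle, a bystander: bare steel-grey metal, same length, belt and neck, but instead of nose and taper a straight nose 36 mm in diameter, 64 mm long. Leave it alone
- pad_top (a point): centre of the top face of the round cork pad fixed on the work surface, 110 mm in diameter, 4 mm thick (top 4 mm above the work surface)
- liner_mouth (a point): centre of the mouth of the slick brass liner, z up, moving with it. Mouth 50 mm in diameter, 94 mm above the bench with the liner up; the bore narrows with the sleeve's taper to 37.5 mm, 30 mm down, and is open below. It stands amid a dark coil 132 mm in diameter whose top is 8 mm above the mouth, on a board 170 mm square. With the sleeve nested, the sleeve's centre is 11 mm above the mouth
- liner (a joint): how far the liner is pressed down on its springs, m: 0 is up, 0.012 its hard stop. About 0.7 N per mm, so that the sleeve resting on it presses it 1.5 to 4 mm down; more than 9 mm wedges the tapers; a sleeve let go 5 mm or less above its rest settles gently
- meter: hand meter lying on the bench, grey, 120 x 75 x 40 mm, origin under its centre; a bystander
- probe_rest: grey block, 60 x 50 x 52 mm, origin under its centre; a bystander
Things that resemble listed ones, but are neither listed nor needed, are in the scene too. Leave any blue look-alike of the cradle_a alone.

How it is judged:
By the outcome, as a careful person would: the job done as asked, in the order asked, and still so for the second after the job is handed in, with the robot touching nothing.
It also fails if it takes over 51 s, if anything falls off the work surface, if the arm or the gripper's body presses on something with over 40 N, if the wrist force passes 120 N, or if a joint passes its speed limit or range.

### The arm

A 6-joint arm with a two-finger parallel gripper is mounted at the origin on the work surface. World frame = base frame: x ahead of the robot, y to its left, z up, the work surface at z = 0. Lengths are in mm, angles in degrees, forces in N, time in s.
With the tool pointing down it reaches from about 300 to 850 mm from the base axis. Payload 4.2 kg.
Tool frame: the origin (TCP) lies on the front face of the gripper's body, between the roots of the fingers; the fingertips stand 78 mm ahead of it and the grasp point (between the pads) lies 60 mm ahead of it; x points along the fingers, y is the direction in which the jaws open and shut, and the axes are right-handed (so a half turn about x gives the same grasp; the last joint's range is limited). The gripper opens to 91 mm and grips with 3 to 60 N. Pads are 32 mm wide; open, the fingers measure 118 mm over their backs; the gripper's body (76 mm by 178 mm) begins 60 mm behind the grasp point.
Start: joints at [-75.63, 18.312, 89.639, -0, 72.044, -1.146], TCP at [153.815, -554.054, 292.276] pointing down, gripper open.
Joint ranges: [-177.97, 177.97], [-48.28, 115.42], [12.27, 149.76], [-77.06, 257.06], [2.81, 150.46], [-146.56, 146.56]. Speed limits (degrees/s): [147.25, 147.25, 180, 180, 180, 180].

### API

Orientations are given as [roll, pitch, yaw] about the fixed x, y, z axes, in that order (R = Rz(yaw) Ry(pitch) Rx(roll)).
In Python, from workcell import status, viewer, env gives the robot as it stands. The module is installed in compiled form; this text tells all that it offers.
- The arm moves only by the tool move_arm, never from a script. Its argument "moves" is a list of rows, each a list of 3 entries, a list of its own where there are three numbers: the shift along the tool's x, y, z in cm, then the turn about the tool's x in rad, then the gripper's target within -1 to 1 (fully open at 1, half-way at 0, shut at -1). A call has 1 to 20 rows; each row is the pose to reach, as a shift and turn from the pose commanded when the call began, along the tool's axes at that moment; what a row does not reach only later rows make up. A row lasts 1/8 s, in which the tool goes at most 62.5 mm and 10.7 degrees, less where a joint would pass 70% of its speed; a pose out of reach is approached as far as the arm can. A call with a gripper value outside its range is refused whole. The fingers move at their own pace and stop on an object; "force" is the grip in N (left out, the last holds). Time passes only in rows, so rows that repeat a pose let the fingers close. It gives the time, the measured TCP pose, the force and the opening at its end, in the units of the state.
- status.state(): the state, without advancing time (a new reading comes with each control period).
- viewer.grab_frame(name): name is "side" or "top"; returns the picture (400x640x3 uint8, red, green, blue); there is no depth.
- viewer.get_calibration(name): a dict with "camera_matrix" (3x3 intrinsics, pixels), "D" ([k1, k2, p1, p2, k3] as OpenCV has them; the pictures are not rectified), "eye" and "rotation" of the camera in the world. Camera axes: x right, y down, z forward; pixel columns grow to the right and rows downward; lengths in mm; the calibration is good to about 2 mm. A picture is of the moment at which its call begins. get_calibration takes no time and is no camera call.
- env.job_done(): hands the job in, once; it reports no verdict.
The state is a dict: "time_s": time; "qpos": joint angles; "qvel": joint speeds; "effort": joint torques, N m; "ee_pos": TCP position; "ee_rot": TCP orientation; "force": force on the tool from outside, world axes, zero at the start; "torque": the same for the moment, N m; "gripper_width": finger opening in mm.
Only numpy, scipy, OpenCV 4.12 (cv2) and the standard library are available. Lean on these libraries where they do the work, as an engineer would, in place of code of your own. Each camera call takes 0.05 s, during which the arm holds its last target.

## Working session

There is one attempt and no reset: what is moved stays moved. The work goes in short steps, Python scripts to look and compute and a tool call to move; the robot and the scene stay as the last step left them, time stands still between calls to the robot, and variables do not carry over. Pictures are saved under pics/ and viewed, and the job is handed in when it is done.

Besides the shell and the picture viewer there is one more tool, called as name([rows], argument=value, ...), one row to a line, values as JSON. move_arm: Moves the arm, as the interface text tells. Its arguments: {"type":"object","properties":{"moves":{"type":"array","items":{"type":"array"}},"force":{"type":"number"}},"required":["moves"]}

```bash
mkdir -p pics; ls; python3 - <<'E'
from workcell import status, viewer, env
import cv2
print(status.state())
for n in ("side","top"):
    im=viewer.grab_frame(n); cv2.imwrite(f"pics/{n}0.png",im[:,:,::-1]); print(n,viewer.get_calibration(n))
print(status.state()["time_s"])
E
```

```text
pics
{'time_s': 0.0, 'qpos': array([-7.56308432e+01,  1.83520799e+01,  8.97064110e+01, -1.12103234e-04,
        7.20428888e+01, -1.14603221e+00]), 'qvel': array([-0.0940539 , -0.04739349, -0.00028625, -0.03039351, -0.00089735,
        0.02394725]), 'effort': array([-2.67892086e-03, -4.12458980e+01, -2.31973118e+01,  7.25192553e-02,
        4.57534462e-02, -1.36464464e-04]), 'ee_pos': array([ 153.71829198, -553.69643697,  291.41571945]), 'ee_rot': array([-91.0857968 ,  89.89862024, 104.42942687]), 'force': array([-0.56174108, -0.07355812, -0.67262797]), 'torque': array([-0.02183794,  0.04338981, -0.00498071]), 'gripper_width': 90.9488297282933}
side {'camera_matrix': array([[492.05535774,   0.        , 322.05400054],
       [  0.        , 492.05535774, 203.54104556],
       [  0.        ,   0.        ,   1.        ]]), 'D': array([-0.13980823,  0.        ,  0.        ,  0.        ,  0.        ]), 'eye': array([377.0855563 , 954.5853435 , 653.32289819]), 'rotation': array([-121.95598384,    0.7210118 , -170.72430575])}
top {'camera_matrix': array([[472.12234509,   0.        , 324.925218  ],
       [  0.        , 472.12234509, 212.19919266],
       [  0.        ,   0.        ,   1.        ]]), 'D': array([-0.01534878,  0.        ,  0.        ,  0.        ,  0.        ]), 'eye': array([ 401.74960137,   67.05524413, 1414.61496648]), 'rotation': array([-174.76482757,   -0.53950574,  -89.24103693])}
0.1
```

View pics/side0.png

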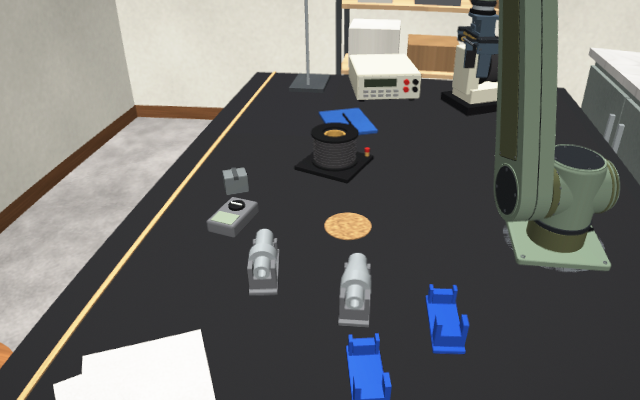

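View pics/top0.png

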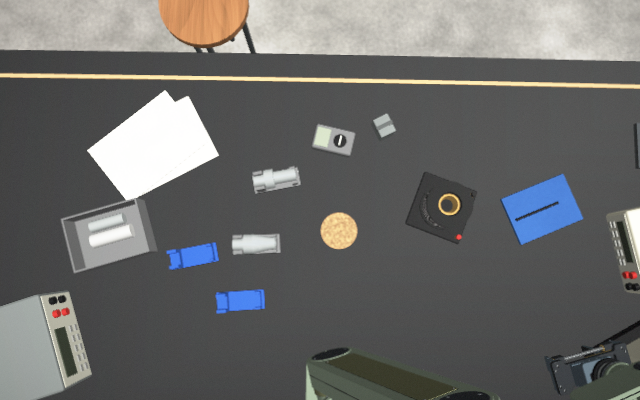

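The side view shows two sleeves in grey cradles at about (264,260) and (356,287), and the coil at (335,150). In the top view the sleeves are at (276,179) and (256,243), the cork pad at (339,230) and the coil at (449,204). Other lookalikes are two blue cradles and a tray of white cylinders at (108,230). I'll crop in on the two sleeves.

```bash
python3 - <<'E'
import cv2,numpy as np
t=cv2.imread("pics/top0.png");s=cv2.imread("pics/side0.png")
a=cv2.resize(t[155:265,220:310],None,fx=5,fy=5,interpolation=cv2.INTER_CUBIC)[:550]
b=cv2.resize(s[220:330,235:385],None,fx=5,fy=5,interpolation=cv2.INTER_CUBIC)
cv2.imwrite("pics/ct.png",a);cv2.imwrite("pics/cs.png",b)
E
```

```text
(no output)
```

View pics/ct.png

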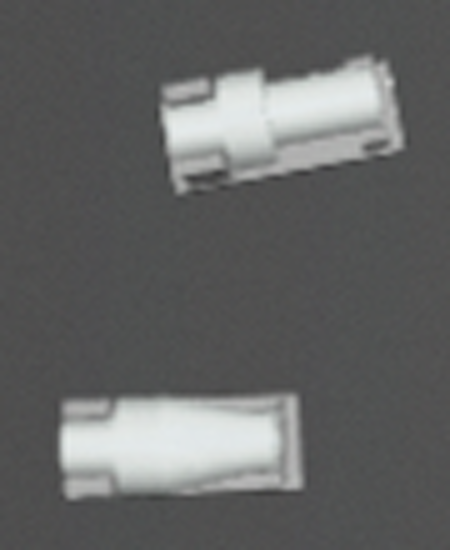

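View pics/cs.png

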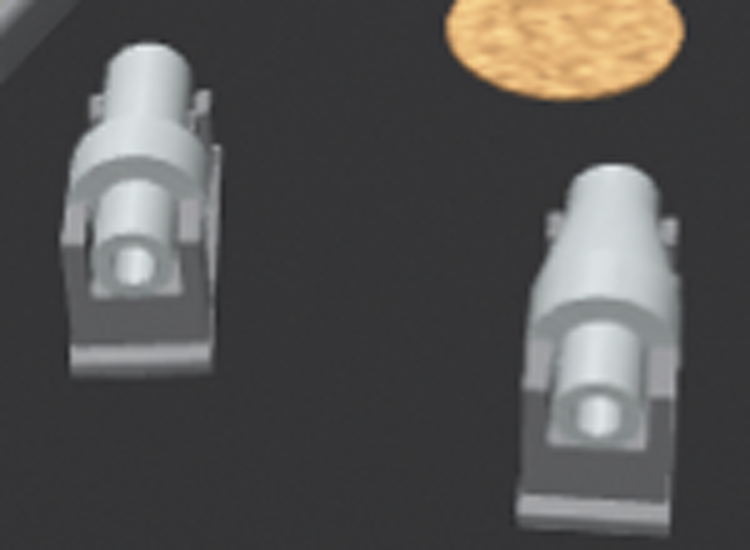

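The near sleeve, at (256,243) in the top view and (356,287) in the side view, has the even taper, so it's the one I want. The far one, top (276,179), has a straight stepped nose. Next I'll measure it along with the pad and the liner.

```bash
cat > h.py <<'E'
import numpy as np,cv2
from scipy.spatial.transform import Rotation as R
from workcell import status, viewer, env
C={n:viewer.get_calibration(n) for n in("side","top")}
def rot(c): return R.from_euler("xyz",c["rotation"],degrees=True).as_matrix()
def ray(n,uv):
    c=C[n]; p=cv2.undistortPoints(np.array([[uv]],float),c["camera_matrix"],c["D"])[0,0]
    return c["eye"],rot(c)@np.array([p[0],p[1],1.])
def onz(n,uv,z):
    e,d=ray(n,uv); return e+d*(z-e[2])/d[2]
def tri(uvs,uvt):
    A=[];b=[]
    for n,uv in(("side",uvs),("top",uvt)):
        e,d=ray(n,uv);d/=np.linalg.norm(d);P=np.eye(3)-np.outer(d,d);A.append(P);b.append(P@e)
    X=np.linalg.solve(A[0]+A[1],b[0]+b[1])
    return X,[np.linalg.norm(A[i]@X-b[i]) for i in(0,1)]
def proj(n,X):
    c=C[n];M=rot(c).T;r,_=cv2.Rodrigues(M);t=-M@c["eye"]
    return cv2.projectPoints(np.array([X],float),r,t,c["camera_matrix"],c["D"])[0][0,0]
def tool(): 
    s=status.state(); return s,R.from_euler("xyz",s["ee_rot"],degrees=True).as_matrix()
E
python3 - <<'E'
from h import *
np.set_printoptions(precision=1,suppress=True)
t=cv2.imread("pics/top0.png");s=cv2.imread("pics/side0.png")
for n,im in(("top",t),("side",s)):
    hsv=cv2.cvtColor(im,cv2.COLOR_BGR2HSV)
    m=cv2.inRange(hsv,(8,70,90),(30,255,255))
    cs,_=cv2.findContours(m,cv2.RETR_EXTERNAL,cv2.CHAIN_APPROX_NONE)
    for c in cs:
        if cv2.contourArea(c)>60:
            e=cv2.fitEllipse(c); x,y,w,h=cv2.boundingRect(c)
            print(n,cv2.contourArea(c),e,(x,y,w,h),"z4",onz(n,e[0],4),"z94",onz(n,e[0],94))
g=cv2.cvtColor(t,cv2.COLOR_BGR2GRAY)
m=(g>205).astype(np.uint8)
sub=np.zeros_like(m);sub[228:258,225:285]=m[228:258,225:285]
ys,xs=np.nonzero(sub);print(len(xs),xs.min(),xs.max(),ys.min(),ys.max())
for x in range(229,285):
    col=g[230:260,x]; print(x,' '.join(f"{v:3d}" for v in col))
E
```

```text
top 1048.0 ((338.5102844238281, 230.25634765625), (36.368751525878906, 36.73555374145508), 87.46991729736328) (320, 212, 38, 37) z4 [477.5  14.1   4. ] z94 [472.7  17.5  94. ]
top 364.5 ((448.77490234375, 203.89279174804688), (21.300317764282227, 21.93470573425293), 108.7420883178711) (438, 193, 23, 23) z4 [ 561.6 -317.7    4. ] z94 [ 551.4 -293.1   94. ]
top 2276.0 ((313.84619140625, 79.85772705078125), (4.458914756774902, 1017.7280883789062), 91.01641082763672) (0, 73, 640, 16) z4 [940.3  95.1   4. ] z94 [906.   93.3  94. ]
top 3312.5 ((203.61880493164062, 19.883760452270508), (49.00847244262695, 96.59493255615234), 90.9141845703125) (158, 0, 91, 47) z4 [1128.4  442.     4. ] z94 [1082.1  418.1   94. ]
side 166.5 ((4.315011501312256, 353.6500244140625), (11.885231971740723, 25.438703536987305), 5.200189113616943) (0, 342, 13, 27) z4 [1035.9  511.8    4. ] z94 [944.6 573.2  94. ]
side 1002.0 ((347.4009704589844, 225.699951171875), (26.95182228088379, 47.431922912597656), 91.26932525634766) (324, 212, 48, 28) z4 [478.9  16.2   4. ] z94 [464.8 146.3  94. ]
side 103.5 ((334.19635009765
[... 7347 characters left out ...]
 145 144 147 153 153 154 155 159 160 164 172 175 154  80  80  81  80  83  81  80
280  81  82  80  80  79  81  84  86  87  93  93  93  97 104 104 106 110 110 114 117 129 130 115  78  81  82  79  81  81  81
281  81  79  81  79  82  82  80  82  81  81  81  80  80  82  81  80  80  78  80  82  79  80  81  83  81  79  81  81  79  80
282  81  82  84  80  82  82  81  81  79  80  80  81  82  81  79  82  82  79  80  81  81  80  82  79  82  80  84  79  78  81
283  80  82  82  81  81  81  81  80  82  83  81  81  82  82  81  81  80  80  81  80  81  79  82  79  82  81  80  80  81  80
284  81  82  79  81  81  79  78  80  80  79  80  83  80  80  82  81  81  82  80  80  83  82  81  80  80  82  80  83  83  81
```

```bash
python3 - <<'E'
import cv2,numpy as np
t=cv2.imread("pics/top0.png");s=cv2.imread("pics/side0.png")
a=cv2.resize(t[165:250,400:485],None,fx=6,fy=6,interpolation=cv2.INTER_CUBIC)
b=cv2.resize(s[115:190,285:385],None,fx=6,fy=6,interpolation=cv2.INTER_CUBIC)
cv2.imwrite("pics/coilt.png",a);cv2.imwrite("pics/coils.png",b)
E
```

```text
(no output)
```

View pics/coilt.png

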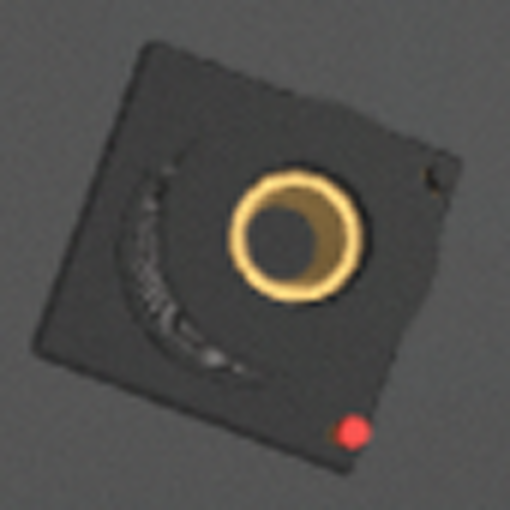

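View pics/coils.png

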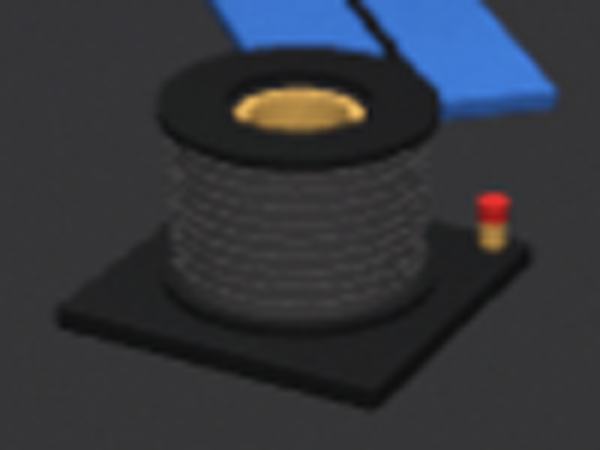

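```bash
python3 - <<'E'
from h import *
np.set_printoptions(precision=1,suppress=True)
a=onz("top",(232.0,244),58);b=onz("top",(275.3,242.6),58);print(a,b,(a+b)/2,np.linalg.norm(a-b),np.degrees(np.arctan2(a[0]-b[0],a[1]-b[1])))
print("belt", onz("top",(247,243.6),50))
# cradle corners z~0..: side view neck end
print("neck end side/top", tri((354.8,302.2),(231.9,243.8)))
print("side on z50",onz("side",(354.8,302.2),50))
s=cv2.imread("pics/side0.png");g=cv2.cvtColor(s,cv2.COLOR_BGR2GRAY)
for n,X in(("pad",(478,15,4)),("l",(553,-293,94))): print(n,proj("side",X),proj("top",X))
print(tri((334.2,132.7),(448.8,203.9)), tri((347.4,225.7),(338.5,230.25)))
for r in (302,297,290,283,275,270,262,257): print(r,' '.join(f"{v:3d}" for v in g[r,335:378]))
E
```

```text
[431.  320.9  58. ] [436.7 197.   58. ] [433.8 258.9  58. ] 124.00534860948221 -2.641016101593057
belt [432.9 279.2  50. ]
neck end side/top (array([430.9, 321.8,  54.7]), [np.float64(0.7456689782781165), np.float64(0.7456689782781702)])
side on z50 [430.6 316.8  50. ]
pad [347.9 225.4] [338.2 230.1]
l [334.5 134.3] [448.7 203.3]
(array([ 552.1, -291.6,   99.5]), [np.float64(1.3895338365567669), np.float64(1.389533836556648)]) (array([478.4,  14.2,   2.6]), [np.float64(0.7658581238820407), np.float64(0.7658581238819271)])
302  53  53  53  53  71  88  92  92  92  92 123 140 138 137 128 147 178 197 207 220 226 213 199 180 144 135 139 140 140 122 100  93  92  92 106  68  53  53  53  53  52  53  53
297  54  52  53  53  93 130 139 142 145 120 105 144 177 185 174 161 153 143 140 139 144 147 158 167 171 172 161 142 117 136 155 158 158 156 159  86  50  52  54  53  53  53  53
290  54  53  54  53  64 127 160 161 160 159 146 136 157 182 195 202 209 218 223 223 217 212 206 200 193 184 171 155 129 131 152 156 157 157 156 126  73  53  53  53  53  53  52
283  54  53  53  53  52  88 139 159 149 139 140 141 141 139 139 140 139 139 142 145 146 146 142 140 139 139 138 140 139 139 140 149 153 146 131 113  73  53  53  53  53  54  53
275  53  53  53  54  53  53  55 106 158 181 190 197 202 205 209 212 215 220 223 223 221 219 216 210 208 206 205 201 196 192 185 177 168 155 145 110  66  53  52  53  53  53  54
270  54  53  54  53  53  52  53  53  53  91 156 189 199 204 205 208 212 215 220 222 222 221 218 214 210 208 204 200 195 187 178 167 148 112  86  65  54  53  53  53  53  53  53
262  53  53  53  53  53  53  53  54  53  70  97 110 102 138 180 196 203 206 209 212 213 212 212 209 207 204 199 192 183 170 145  98  62  57  57  54  54  53  53  53  53  53  53
257  53  53  54  53  52  53  53  53  54  53  53  52  53  65 130 175 191 200 205 209 211 213 212 210 208 203 198 191 179 165 129  76  54  53  53  53  54  53  53  52  54  54  53
```

```bash
cat >> h.py <<'E'
def plan(P,yawjaw=None):
    """print tool-frame shift (cm) to bring the GRASP point to P, and turn (rad) so that jaw axis has heading yawjaw (mod 180)"""
    s,M=tool(); g=s["ee_pos"]+M[:,0]*60
    sh=M.T@(np.array(P,float)-g)/10
    a=np.degrees(np.arctan2(M[1,1],M[0,1]))
    out=[np.round(sh,2)]
    if yawjaw is not None:
        d=(yawjaw-a+90)%180-90; out+=["turn about x rad",round(-np.radians(d),3),"or",round(-np.radians(d-180*np.sign(d)),3)]
    print("grasp now",np.round(g,1),"jaw",round(a,1),"qpos",np.round(s["qpos"],0),"w",round(s["gripper_width"],1),"F",np.round(s["force"],1),"t",s["time_s"]); print("shift",*out)
E
python3 - <<'E'
from h import *
s,M=tool();print(np.round(M,3))
plan((470,-150,230),2.6);plan((433,274.5,250),2.6)
E
```

```text
[[-0.     0.267 -0.964]
 [ 0.002 -0.964 -0.267]
 [-1.    -0.002 -0.   ]]
grasp now [ 153.7 -553.7  231.5] jaw -74.5 qpos [-76.  18.  90.  -0.  72.  -1.] w 91.2 F [-0.6  0.4  0.6] t 0.1
shift [  0.2  -30.43 -41.27] turn about x rad -1.345 or 1.796
grasp now [ 153.7 -553.7  231.5] jaw -74.5 qpos [-76.  18.  90.  -0.  72.  -1.] w 91.2 F [-0.6  0.4  0.6] t 0.1
shift [ -1.73 -72.33 -49.06] turn about x rad -1.345 or 1.796
```

Candidates for the sleeve, by top-view pixel:
- near grey (256,243): tapered, my choice
- far grey (276,179): stepped
- white rods (108,230): in a tray
- blue cradles (192,256) and (240,300): empty

The tool only turns about its own x, so the hand stays vertical. I'll therefore upright the sleeve by letting it pivot in the jaws. First I'll move above the belt.

move_arm([
  [[0, -30, -41], -1.0, 1],
  [[0, -30, -41], -1.0, 1],
  [[0, -30, -41], -1.0, 1],
  [[0, -30, -41], -1.0, 1],
  [[0, -30, -41], -1.0, 1],
  [[0, -30, -41], -1.0, 1],
  [[0, -30, -41], -1.0, 1],
  [[0, -30, -41], -1.0, 1],
  [[-1.7, -72.3, -49.1], -1.345, 1],
  [[-1.7, -72.3, -49.1], -1.345, 1],
  [[-1.7, -72.3, -49.1], -1.345, 1],
  [[-1.7, -72.3, -49.1], -1.345, 1],
  [[-1.7, -72.3, -49.1], -1.345, 1],
  [[-1.7, -72.3, -49.1], -1.345, 1],
  [[-1.7, -72.3, -49.1], -1.345, 1],
  [[-1.7, -72.3, -49.1], -1.345, 1],
  [[-1.7, -72.3, -49.1], -1.345, 1],
  [[-1.7, -72.3, -49.1], -1.345, 1],
  [[-1.7, -72.3, -49.1], -1.345, 1],
  [[-1.7, -72.3, -49.1], -1.345, 1],
])

```text
time_s: 2.6
ee_pos: [433.7, 273.1, 309.3]
ee_rot: [99.3, 90.0, 11.8]
force: [-0.3, 0.2, 0.8]
gripper_width: 91.5
```

```bash
python3 - <<'E'
from h import *
plan((433,274.5,130),2.6)
for n in("side","top"): cv2.imwrite(f"pics/{n}1.png",viewer.grab_frame(n)[:,:,::-1])
s=cv2.imread("pics/side1.png");t=cv2.imread("pics/top1.png")
cv2.imwrite("pics/s1c.png",cv2.resize(s[150:350,250:450],None,fx=3,fy=3));
E
```

```text
grasp now [433.7 273.1 249.3] jaw 2.5 qpos [31. 12. 96. -0. 72. 28.] w 91.5 F [-0.3  0.2  0.8] t 2.6
shift [11.93 -0.07 -0.14] turn about x rad -0.002 or 3.14
```

View pics/s1c.png

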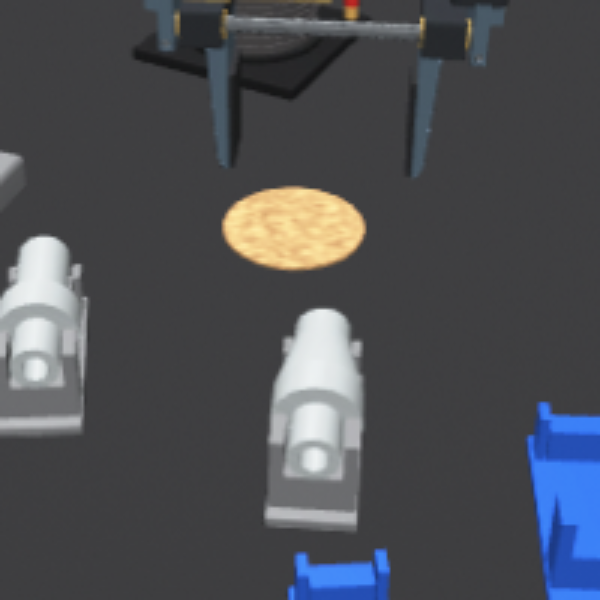

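View pics/top1.png

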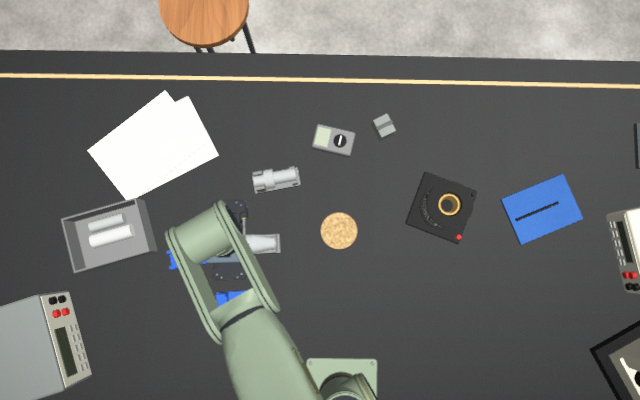

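```bash
python3 - <<'E'
from h import *
s,M=tool();tip=s["ee_pos"]+78*M[:,0]
print(proj("side",tip),"seen 357.2,206.7; L/R", proj("side",tip-M[:,1]*48),proj("side",tip+M[:,1]*48))
plan((433.2,275,50),2.6)
E
```

```text
[358.41157546 201.59148996] seen 357.2,206.7; L/R [387.97165743 203.11524037] [329.11599871 200.08522501]
grasp now [433.7 273.5 249.3] jaw 2.5 qpos [31. 12. 96. -0. 72. 28.] w 91.5 F [ 0.3 -0.1 -0. ] t 2.7
shift [19.93 -0.05 -0.15] turn about x rad -0.001 or 3.14
```

move_arm([
  [[5, 0, -0.15], 0, 1],
  [[10, 0, -0.15], 0, 1],
  [[13, 0, -0.15], 0, 1],
  [[15, 0, -0.15], 0, 1],
  [[17, 0, -0.15], 0, 1],
  [[18, 0, -0.15], 0, 1],
  [[19, 0, -0.15], 0, 1],
  [[19.9, 0, -0.15], 0, 1],
  [[19.9, 0, -0.15], 0, 1],
  [[19.9, 0, -0.15], 0, 0.4],
  [[19.9, 0, -0.15], 0, -0.2],
  [[19.9, 0, -0.15], 0, -0.6],
  [[19.9, 0, -0.15], 0, -0.6],
  [[19.9, 0, -0.15], 0, -0.6],
  [[19.9, 0, -0.15], 0, -0.6],
  [[19.9, 0, -0.15], 0, -0.6],
], force=25)

```text
time_s: 4.7
ee_pos: [432.6, 275.2, 110.3]
ee_rot: [-73.3, 89.9, -160.7]
force: [-5.2, 0.0, 4.7]
gripper_width: 55.5
```

```bash
python3 - <<'E'
from h import *
plan((433.2,275,110),2.6)
cv2.imwrite("pics/s2c.png",cv2.resize(viewer.grab_frame("side")[180:340,270:450,::-1],None,fx=4,fy=3.7))
E
```

```text
grasp now [432.5 275.2  50.3] jaw 2.6 qpos [ 31.  24. 112.   0.  45.  29.] w 55.5 F [-5.2  0.   4.7] t 4.7
shift [-5.97  0.06  0.03] turn about x rad -0.0 or 3.141
```

View pics/s2c.png

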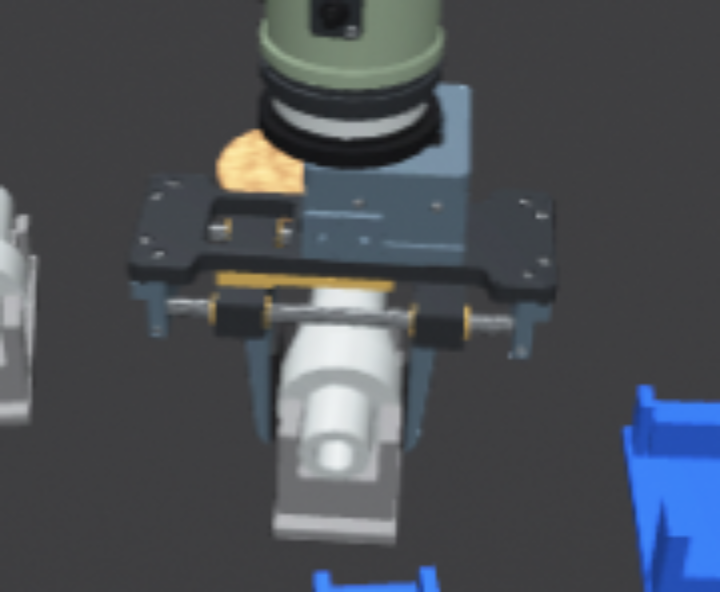

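The jaws hold the belt at 55.5 mm. Now I'll lift it straight up.

move_arm([
  [[-0.5, 0, 0], 0, -0.6],
  [[-1.2, 0, 0], 0, -0.6],
  [[-2, 0, 0], 0, -0.6],
  [[-3, 0, 0], 0, -0.6],
  [[-4, 0, 0], 0, -0.6],
  [[-5, 0, 0], 0, -0.6],
  [[-6, 0, 0], 0, -0.6],
  [[-7, 0, 0], 0, -0.6],
  [[-7, 0, 0], 0, -0.6],
])

```text
time_s: 5.88
ee_pos: [433.9, 275.7, 181.2]
ee_rot: [116.4, 89.9, 28.9]
force: [-0.3, 0.1, -2.0]
gripper_width: 55.9
```

```bash
python3 - <<'E'
from h import *
plan((478,75,60),2.6)
cv2.imwrite("pics/s3c.png",cv2.resize(viewer.grab_frame("side")[140:340,270:450,::-1],None,fx=3,fy=3))
E
```

```text
grasp now [434.  275.8 121.2] jaw 2.6 qpos [ 31.  19. 107.  -0.  54.  29.] w 55.9 F [-0.3  0.1 -2. ] t 5.875
shift [ 6.11  3.48 20.26] turn about x rad -0.0 or 3.141
```

View pics/s3c.png

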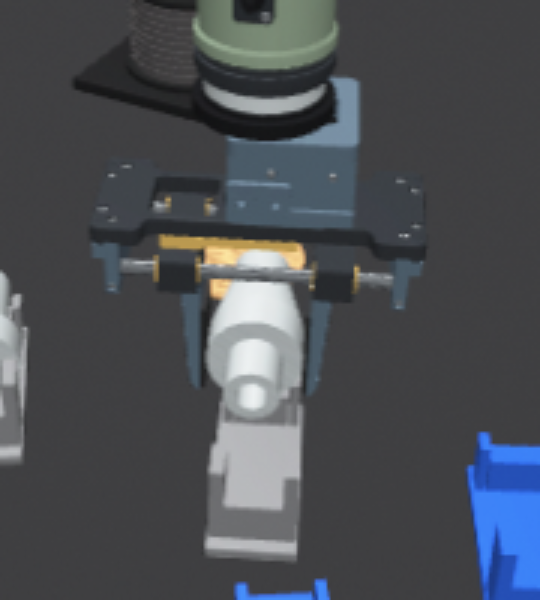

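move_arm([
  [[0, 0.6, 3], 0, -0.6],
  [[0, 1.2, 7], 0, -0.6],
  [[0, 2.2, 12], 0, -0.6],
  [[0, 3.0, 15], 0, -0.6],
  [[0, 3.5, 17.3], 0, -0.6],
  [[0, 3.5, 17.3], 0, -0.6],
  [[3, 3.5, 17.3], 0, -0.6],
  [[5, 3.5, 17.3], 0, -0.6],
  [[6.5, 3.5, 17.3], 0, -0.6],
  [[7.5, 3.5, 17.3], 0, -0.6],
  [[7.9, 3.5, 17.3], 0, -0.6],
  [[7.9, 3.5, 17.3], 0, -0.6],
])

```text
time_s: 7.42
ee_pos: [476.2, 104.4, 101.3]
ee_rot: [68.6, 90.0, -18.8]
force: [-0.4, -1.0, -2.6]
gripper_width: 55.5
```

```bash
python3 - <<'E'
from h import *
plan((478,104,42),2.6)
cv2.imwrite("pics/s4c.png",cv2.resize(viewer.grab_frame("side")[110:310,250:450,::-1],None,fx=3,fy=3))
E
```

```text
grasp now [476.2 104.4  41.3] jaw 2.6 qpos [ 11.  23. 116.  -0.  42.   8.] w 55.5 F [-0.4 -1.  -2.6] t 7.425
shift [-0.07  0.17  0.05] turn about x rad -0.0 or 3.141
```

View pics/s4c.png

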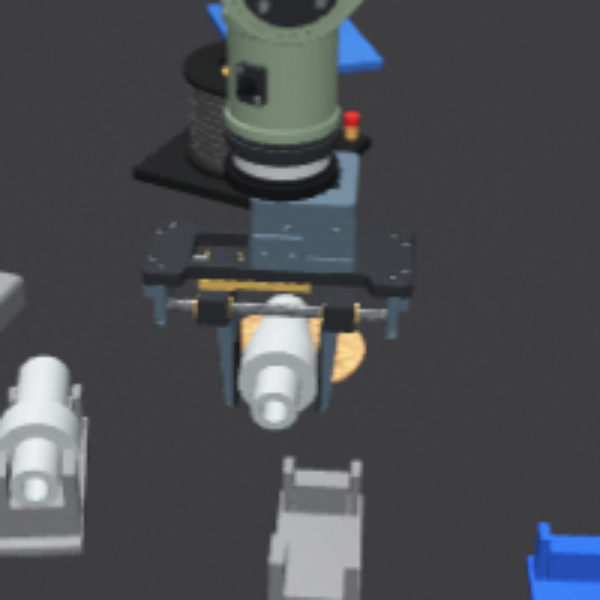

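move_arm([
  [[0, 0, 0], 0, -0.6],
  [[0, 0, 0], 0, -0.6],
  [[0, 0, 0], 0, -0.6],
  [[0, 0, 0], 0, -0.6],
], force=3)

```text
time_s: 7.98
ee_pos: [476.5, 104.2, 101.5]
ee_rot: [96.3, 89.9, 8.8]
force: [0.6, 0.5, -1.8]
gripper_width: 55.6
```

```bash
python3 - <<'E'
from h import *
plan((478,104,42),2.6)
cv2.imwrite("pics/s5c.png",cv2.resize(viewer.grab_frame("side")[110:310,250:450,::-1],None,fx=3,fy=3))
E
```

```text
grasp now [476.6 104.2  41.5] jaw 2.6 qpos [ 11.  23. 116.  -0.  42.   8.] w 55.6 F [ 0.6  0.5 -1.8] t 7.975
shift [-0.05  0.14  0.03] turn about x rad -0.0 or 3.141
```

View pics/s5c.png

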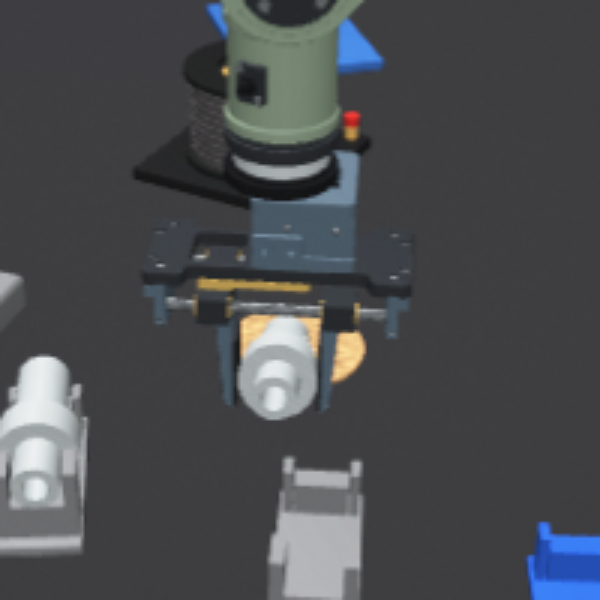

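Gripping at 3 N lets the sleeve pivot: the neck (crop 275,390) has risen and the foot has dropped onto the cork. I'll carry the hand in an arc over the foot.

move_arm([
  [[-0.4, 0, 0.25], 0, -0.6],
  [[-0.85, 0, 0.55], 0, -0.6],
  [[-1.25, 0, 0.85], 0, -0.6],
  [[-1.65, 0, 1.2], 0, -0.6],
  [[-2.0, 0, 1.55], 0, -0.6],
  [[-2.35, 0, 1.95], 0, -0.6],
  [[-2.65, 0, 2.35], 0, -0.6],
  [[-2.95, 0, 2.8], 0, -0.6],
  [[-2.95, 0, 2.8], 0, -0.6],
])

```text
time_s: 9.15
ee_pos: [477.7, 75.8, 131.0]
ee_rot: [70.3, 89.9, -17.1]
force: [0.0, -0.2, -0.9]
gripper_width: 56.2
```

```bash
python3 - <<'E'
from h import *
plan((478,104,42),2.6)
for n in("side","top"): 
    im=viewer.grab_frame(n)[:,:,::-1]; cv2.imwrite(f"pics/{n}6.png",im)
    im=im[110:310,250:450] if n=="side" else im[140:300,240:440]
    cv2.imwrite(f"pics/{n}6c.png",cv2.resize(im,None,fx=3,fy=3))
E
```

```text
grasp now [477.8  75.8  71. ] jaw 2.6 qpos [  8.  20. 114.  -0.  46.   5.] w 56.2 F [ 0.  -0.2 -0.9] t 9.15
shift [ 2.9   0.15 -2.82] turn about x rad -0.001 or 3.141
```

View pics/side6c.png

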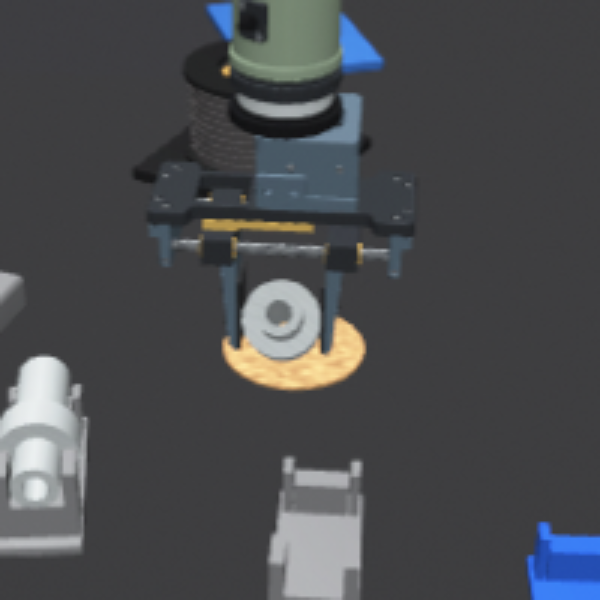

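View pics/top6c.png

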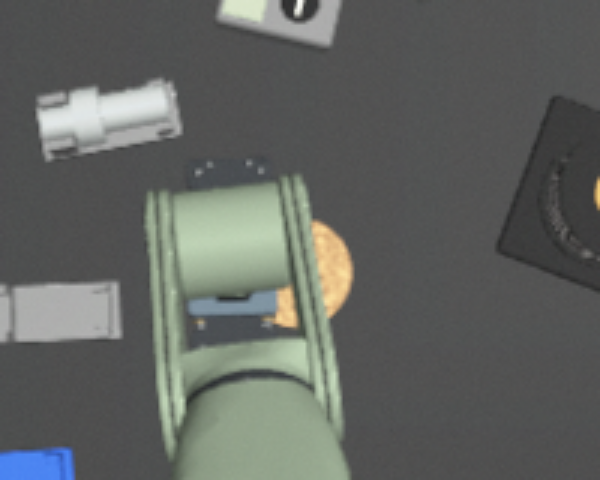

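move_arm([
  [[-5, 0, 0.5], 0, -0.6],
  [[-5, 0, 1], 0, -0.6],
  [[-3, 0, 1.5], 0, -0.6],
  [[-3, 0, 1.5], 0, -0.6],
  [[-7.5, 0, 1.5], 0, -0.6],
  [[-7.5, 0, 1.5], 0, -0.6],
])

```text
time_s: 10.0
ee_pos: [479.9, 61.6, 208.2]
ee_rot: [93.1, 89.6, 5.7]
force: [-0.7, -0.0, -2.5]
gripper_width: 56.0
```

```bash
python3 - <<'E'
from h import *
plan((478,104,42),2.6)
for n in("side",): 
    im=viewer.grab_frame(n)[:,:,::-1]; cv2.imwrite(f"pics/{n}7.png",im)
    im=im[90:290,250:450] if n=="side" else im[140:300,240:440]
    cv2.imwrite(f"pics/{n}7c.png",cv2.resize(im,None,fx=3,fy=3))
E
```

```text
grasp now [480.3  61.6 148.2] jaw 2.6 qpos [  6.  14. 109.  -0.  57.   3.] w 56.0 F [-0.7 -0.  -2.5] t 10.0
shift [10.62 -0.11 -4.24] turn about x rad -0.0 or 3.141
```

View pics/side7c.png

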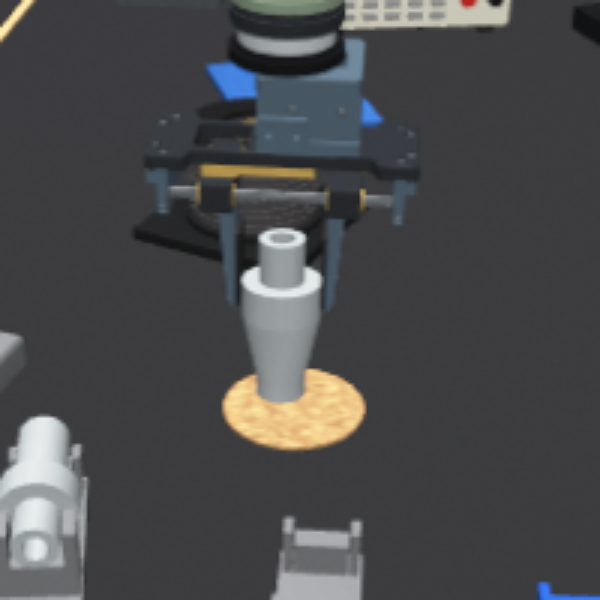

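```bash
python3 - <<'E'
from h import *
P=np.array([480,61.6,148.2])
for f in (70,75,80,85,90,95,100):
    r=np.radians(f);a=np.array([-.045*np.cos(r),np.cos(r),np.sin(r)]);n=np.array([0,np.sin(r),-np.cos(r)])
    print(f,proj("side",P+45*a).round(1),proj("side",P-77*a+18*n).round(1),proj("side",P+13*a).round(1))
print("seen top (344.3,169.1), foot near rim row ~223.4")
im=cv2.imread("pics/side7.png");cv2.imwrite("pics/z.png",cv2.resize(im[160:250,310:380],None,fx=6,fy=6,interpolation=cv2.INTER_CUBIC))
E
```

```text
70 [345.  166.5] [344.9 210.1] [345.2 176.9]
75 [345.2 165.1] [344.6 212. ] [345.3 176.5]
80 [345.3 163.9] [344.4 213.7] [345.3 176.2]
85 [345.5 162.8] [344.1 215.2] [345.4 175.8]
90 [345.6 161.8] [343.9 216.4] [345.4 175.6]
95 [345.7 161. ] [343.6 217.4] [345.5 175.3]
100 [345.9 160.4] [343.4 218.1] [345.5 175.1]
seen top (344.3,169.1), foot near rim row ~223.4
```

View pics/z.png

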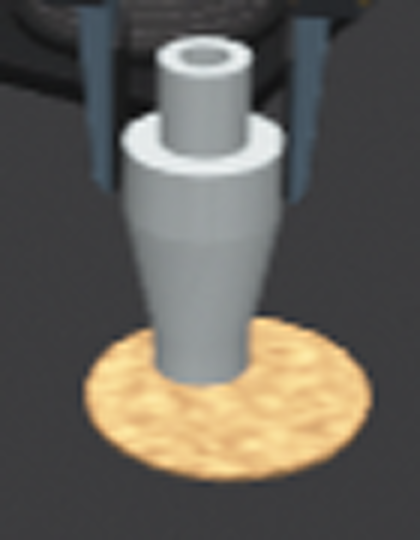

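The sleeve now hangs upright at about 90°: neck top is at pixel (344,169) and foot rim at (344,224). It slid about 16 mm down in the jaws. I'll firm the grip and bring it over the pad centre.

```bash
python3 - <<'E'
from h import *
plan((478.5,14.5,105),2.6)
E
```

```text
grasp now [478.8  61.4 146.5] jaw 2.6 qpos [  6.  14. 109.  -0.  57.   3.] w 55.8 F [ 0.2  0.  -3. ] t 10.05
shift [ 4.15 -0.25  4.69] turn about x rad -0.0 or 3.141
```

move_arm([
  [[0, 0, 0], 0, -0.6],
  [[0, 0, 0.3], 0, -0.6],
  [[0, 0, 0.9], 0, -0.6],
  [[0, -0.1, 1.7], 0, -0.6],
  [[0, -0.2, 2.6], 0, -0.6],
  [[0, -0.2, 3.5], 0, -0.6],
  [[0, -0.2, 4.2], 0, -0.6],
  [[0, -0.2, 4.6], 0, -0.6],
  [[0.5, -0.2, 4.7], 0, -0.6],
  [[1.2, -0.2, 4.7], 0, -0.6],
  [[2, -0.2, 4.7], 0, -0.6],
  [[2.8, -0.2, 4.7], 0, -0.6],
  [[3.4, -0.2, 4.7], 0, -0.6],
  [[3.8, -0.2, 4.7], 0, -0.6],
  [[3.8, -0.2, 4.7], 0, -0.6],
], force=12)

```text
time_s: 11.92
ee_pos: [478.1, 14.2, 167.4]
ee_rot: [-82.7, 90.0, -170.1]
force: [0.3, -0.5, -2.0]
gripper_width: 55.4
```

```bash
python3 - <<'E'
from h import *
plan((478.5,14.5,95),2.6)
im=viewer.grab_frame("side")[:,:,::-1]; cv2.imwrite("pics/side8.png",im)
cv2.imwrite("pics/z8.png",cv2.resize(im[150:250,300:400],None,fx=6,fy=6,interpolation=cv2.INTER_CUBIC))
P=np.array([478.5,14.5,106.])
for s in(32,29,26): print(s,"top",proj("side",P+[0,0,61-s]).round(1),"near rim",proj("side",P+[0,18,-61-s]).round(1), "shoulder",proj("side",P+[0,0,29-s]).round(1))
E
```

```text
grasp now [478.1  14.2 107.4] jaw 2.6 qpos [  0.  17. 112.  -0.  51.  -2.] w 55.4 F [ 0.3 -0.5 -2. ] t 11.925
shift [ 1.24  0.04 -0.03] turn about x rad -0.0 or 3.141
32 top [348.6 175.9] near rim [346.8 226.5] shoulder [348.3 188.5]
29 top [348.6 174.7] near rim [346.8 225.4] shoulder [348.4 187.3]
26 top [348.6 173.5] near rim [346.8 224.3] shoulder [348.4 186.2]
```

View pics/z8.png

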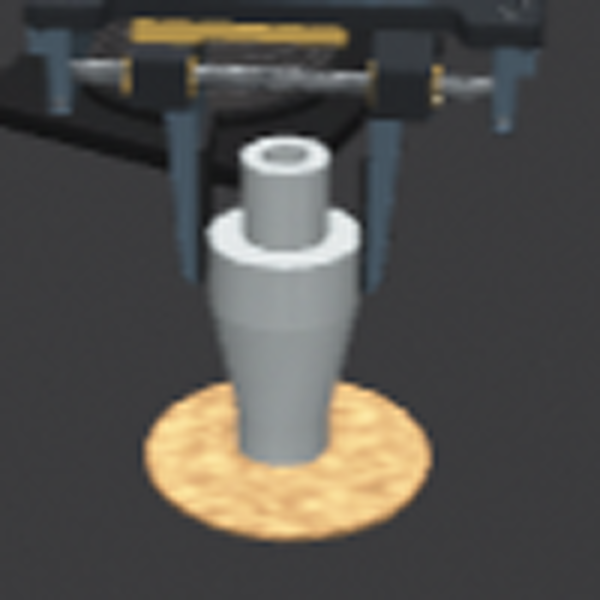

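move_arm([
  [[0.2, 0, 0], 0, -0.6],
  [[0.4, 0, 0], 0, -0.6],
  [[0.6, 0, 0], 0, -0.6],
  [[0.8, 0, 0], 0, -0.6],
  [[0.9, 0, 0], 0, -0.6],
  [[1.0, 0, 0], 0, -0.6],
  [[1.1, 0, 0], 0, -0.6],
  [[1.2, 0, 0], 0, -0.6],
  [[1.2, 0, 0], 0, -0.6],
], force=4)

```text
time_s: 13.1
ee_pos: [478.7, 14.4, 156.8]
ee_rot: [100.3, 89.9, 12.9]
force: [-1.8, 1.0, 6.1]
gripper_width: 55.7
```

```bash
python3 - <<'E'
from h import *
plan((478.5,14.5,95),2.6)
im=viewer.grab_frame("side")[:,:,::-1]; cv2.imwrite("pics/side9.png",im)
cv2.imwrite("pics/z9.png",cv2.resize(im[150:250,300:400],None,fx=6,fy=6,interpolation=cv2.INTER_CUBIC))
P=np.array([478.5,14.5,4.])
print("top",proj("side",P+[0,0,122]).round(1),"near rim",proj("side",P+[0,18,0]).round(1), "shoulder",proj("side",P+[0,0,90]).round(1))
E
```

```text
grasp now [478.8  14.4  96.8] jaw 2.6 qpos [  0.  18. 113.   0.  49.  -2.] w 55.7 F [-1.8  1.   6.1] t 13.1
shift [ 0.18 -0.03 -0.01] turn about x rad -0.001 or 3.141
top [348.5 179.5] near rim [346.7 229.7] shoulder [348.3 192. ]
```

View pics/z9.png

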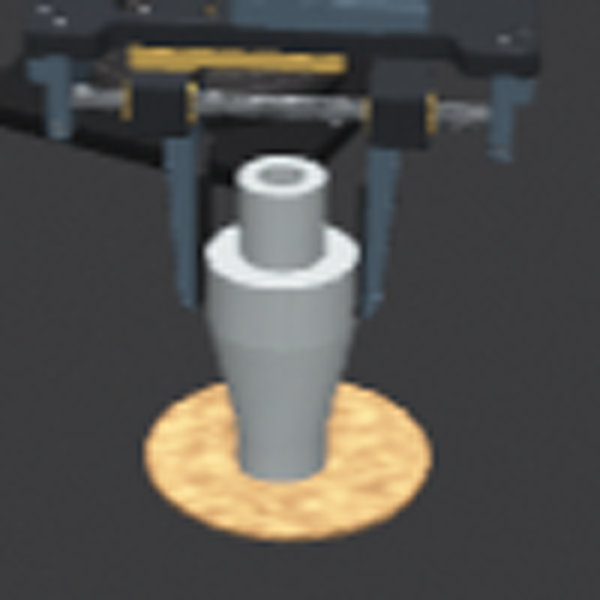

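It stands on the cork: neck top row is 179.3 against a predicted 179.5, rim row 230.2 against 229.7, and contact force is about 6 N. I'll release it and back off upward.

move_arm([
  [[-0.1, 0, 0], 0, -0.6],
  [[-0.1, 0, 0], 0, 0.4],
  [[-0.1, 0, 0], 0, 1],
  [[-0.1, 0, 0], 0, 1],
  [[-0.1, 0, 0], 0, 1],
  [[-0.1, 0, 0], 0, 1],
  [[-0.1, 0, 0], 0, 1],
  [[-0.1, 0, 0], 0, 1],
])

```text
time_s: 14.15
ee_pos: [478.2, 14.2, 156.7]
ee_rot: [5.3, 90.0, -82.1]
force: [-0.3, 0.5, -0.7]
gripper_width: 91.4
```

```bash
python3 - <<'E'
from h import *
plan((478.5,14.5,110),2.6)
im=viewer.grab_frame("side")[:,:,::-1]; cv2.imwrite("pics/side10.png",im)
cv2.imwrite("pics/z10.png",cv2.resize(im[150:250,300:400],None,fx=6,fy=6,interpolation=cv2.INTER_CUBIC))
P=np.array([478.5,14.5,4.])
for d in([0,0,0],[1,0,0],[0,1,0]):
  Q=P+d;print("top",proj("side",Q+[0,0,122]).round(2),"near rim",proj("side",Q+[0,18,0]).round(2), "shoulder",proj("side",Q+[0,0,90]).round(2))
E
```

```text
grasp now [478.2  14.2  96.7] jaw 2.6 qpos [  0.  18. 113.  -0.  49.  -2.] w 91.4 F [-0.3  0.5 -0.7] t 14.15
shift [-1.33  0.03 -0.03] turn about x rad -0.0 or 3.141
top [348.5  179.46] near rim [346.74 229.69] shoulder [348.28 192.  ]
top [348.04 179.43] near rim [346.31 229.65] shoulder [347.83 191.97]
top [348.44 179.68] near rim [346.69 229.94] shoulder [348.22 192.23]
```

View pics/z10.png

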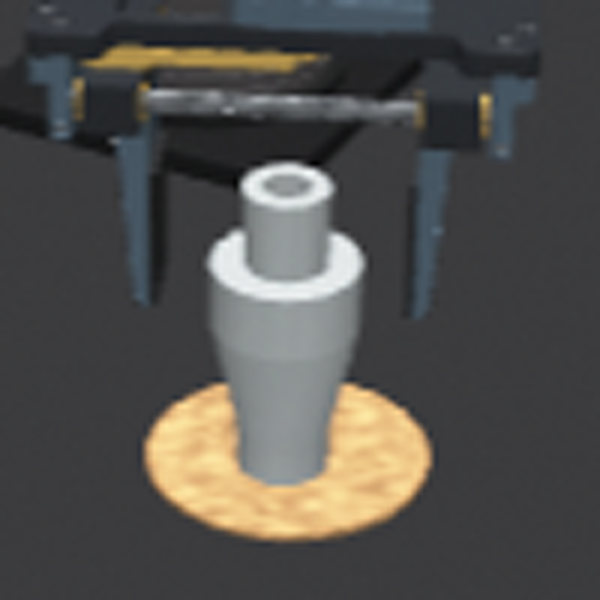

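The sleeve stands free on the cork, with its neck top at pixel (348,181) and rim at (347,231). Next I'll rise to the neck middle and grip it.

move_arm([
  [[-0.5, 0, -0.15], 0, 1],
  [[-1.0, 0, -0.2], 0, 1],
  [[-1.35, 0, -0.2], 0, 1],
  [[-1.35, 0, -0.2], 0, 1],
  [[-1.35, 0, -0.2], 0, 0.2],
  [[-1.35, 0, -0.2], 0, -0.3],
  [[-1.35, 0, -0.2], 0, -0.6],
  [[-1.35, 0, -0.2], 0, -0.9],
  [[-1.35, 0, -0.2], 0, -0.9],
  [[-1.35, 0, -0.2], 0, -0.9],
  [[-1.35, 0, -0.2], 0, -0.9],
  [[-1.35, 0, -0.2], 0, -0.9],
], force=20)

```text
time_s: 15.7
ee_pos: [478.0, 16.2, 170.1]
ee_rot: [-83.0, 90.0, -170.4]
force: [-0.6, -0.4, 0.3]
gripper_width: 54.4
```

```bash
python3 - <<'E'
from h import *
plan((478.5,14.5,200),2.6)
im=viewer.grab_frame("side")[:,:,::-1]; cv2.imwrite("pics/side11.png",im)
cv2.imwrite("pics/z11.png",cv2.resize(im[150:250,300:400],None,fx=6,fy=6,interpolation=cv2.INTER_CUBIC))
E
```

```text
grasp now [477.9  16.2 110.1] jaw 2.6 qpos [  1.  17. 112.  -0.  51.  -2.] w 54.4 F [-0.6 -0.4  0.3] t 15.7
shift [-8.99  0.04  0.17] turn about x rad -0.0 or 3.141
```

View pics/z11.png

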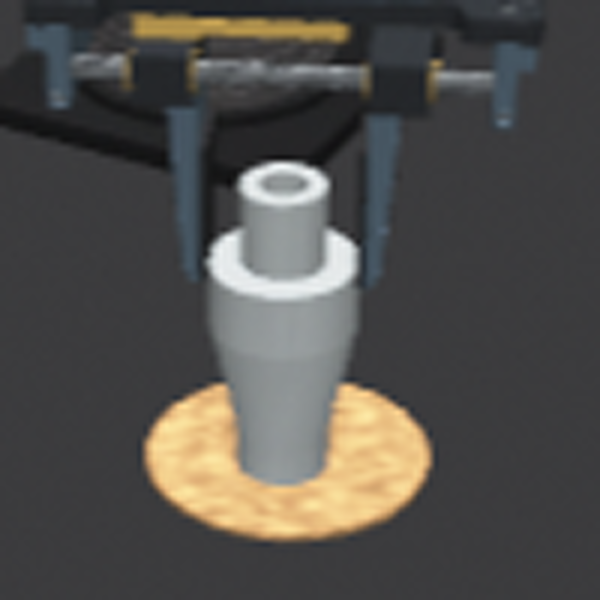

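The jaws stopped at 54.4 mm, so the fingertips are still catching the top edge of the belt. I'll open, rise 7 mm and close on the neck alone.

move_arm([
  [[0, 0, 0], 0, 0.3],
  [[0, 0, 0], 0, 0.6],
  [[0, 0, 0], 0, 0.6],
  [[-0.4, 0, 0], 0, 0.6],
  [[-0.7, 0, 0], 0, 0.6],
  [[-0.7, 0, 0], 0, 0.6],
  [[-0.7, 0, 0], 0, 0],
  [[-0.7, 0, 0], 0, -0.3],
  [[-0.7, 0, 0], 0, -0.6],
  [[-0.7, 0, 0], 0, -0.9],
  [[-0.7, 0, 0], 0, -0.9],
  [[-0.7, 0, 0], 0, -0.9],
  [[-0.7, 0, 0], 0, -0.9],
  [[-0.7, 0, 0], 0, -0.9],
], force=15)

```text
time_s: 17.5
ee_pos: [478.0, 16.2, 177.2]
ee_rot: [-84.7, 90.0, -172.1]
force: [-1.6, 0.6, 1.0]
gripper_width: 31.6
```

```bash
python3 - <<'E'
from h import *
plan((478.5,14.5,200),2.6)
im=viewer.grab_frame("side")[:,:,::-1]; cv2.imwrite("pics/side12.png",im)
cv2.imwrite("pics/z12.png",cv2.resize(im[150:250,300:400],None,fx=6,fy=6,interpolation=cv2.INTER_CUBIC))
E
```

```text
grasp now [477.9  16.2 117.2] jaw 2.6 qpos [  1.  16. 112.  -0.  52.  -2.] w 31.6 F [-1.6  0.6  1. ] t 17.5
shift [-8.28  0.04  0.17] turn about x rad -0.0 or 3.141
```

View pics/z12.png

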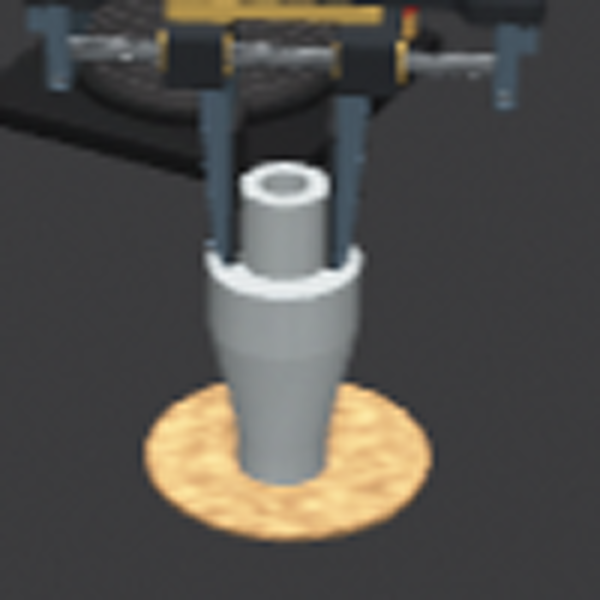

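The neck is gripped at 31.6 mm, with grasp point 52 mm above the sleeve's centre. Now I'll lift and carry it over the liner.

```bash
python3 - <<'E'
from h import *
plan((477.9,16.2,275),2.6);plan((552,-293,275),2.6)
for y in (12,16,20): print(y,proj("side",(477.9,y,126)))
E
```

```text
grasp now [478.   16.2 117.2] jaw 2.6 qpos [  1.  16. 112.  -0.  52.  -2.] w 31.7 F [-0.5  0.4  0.6] t 17.55
shift [-1.578e+01 -1.000e-02 -0.000e+00] turn about x rad -0.0 or 3.141
grasp now [478.   16.2 117.2] jaw 2.6 qpos [  1.  16. 112.  -0.  52.  -2.] w 31.7 F [-0.5  0.4  0.6] t 17.55
shift [-15.78   6.    31.22] turn about x rad -0.0 or 3.141
12 [348.89965786 178.93309655]
16 [348.68983535 179.81174394]
20 [348.47866865 180.69593617]
```

move_arm([
  [[-0.5, 0, 0], 0, -0.9],
  [[-1.5, 0, 0], 0, -0.9],
  [[-3.5, 0, 0], 0, -0.9],
  [[-6.5, 0, 0], 0, -0.9],
  [[-10, 0, 0], 0, -0.9],
  [[-13, 0, 1], 0, -0.9],
  [[-15.8, 0.5, 3], 0, -0.9],
  [[-15.8, 1.2, 6], 0, -0.9],
  [[-15.8, 1.9, 10], 0, -0.9],
  [[-15.8, 2.7, 14], 0, -0.9],
  [[-15.8, 3.5, 18], 0, -0.9],
  [[-15.8, 4.2, 22], 0, -0.9],
  [[-15.8, 5, 26], 0, -0.9],
  [[-15.8, 5.5, 28.5], 0, -0.9],
  [[-15.8, 5.8, 30.3], 0, -0.9],
  [[-15.8, 6, 31.2], 0, -0.9],
  [[-15.8, 6, 31.2], 0, -0.9],
  [[-15.8, 6, 31.2], 0, -0.9],
])

```text
time_s: 19.8
ee_pos: [552.0, -291.9, 335.4]
ee_rot: [-174.0, 90.0, 98.6]
force: [-0.1, 1.0, -3.4]
gripper_width: 31.7
```

```bash
python3 - <<'E'
from h import *
plan((552,-293,200),2.6)
for n in("side","top"):
    im=viewer.grab_frame(n)[:,:,::-1]; cv2.imwrite(f"pics/{n}13.png",im)
    im=im[60:180,275:395] if n=="side" else im[150:270,390:510]
    cv2.imwrite(f"pics/{n}13c.png",cv2.resize(im,None,fx=5,fy=5,interpolation=cv2.INTER_CUBIC))
P=np.array(status.state()["ee_pos"]);P[2]-=60+52
for d in([0,0,0],[0,4,0]):
    Q=P+d;print("top",proj("side",Q+[0,0,61]).round(1),"rim",proj("side",Q+[0,18,-61]).round(1),"footc",proj("side",Q+[0,0,-61]).round(1),"sh",proj("side",Q+[0,0,29]).round(1))
print("mouth near/far/centre",proj("side",(552,-268,94)),proj("side",(552,-318,94)),proj("side",(552,-293,94)))
E
```

```text
grasp now [ 552.  -291.9  275.4] jaw 2.6 qpos [-29.  22.  78.   0.  80. -32.] w 31.7 F [-0.1  1.  -3.4] t 19.8
shift [ 7.54 -0.01  0.11] turn about x rad 0.0 or -3.141
top [334.7  67.3] rim [333.8 113.8] footc [334.7 111.4] sh [334.7  79.2]
top [334.5  67.8] rim [333.6 114.3] footc [334.5 111.9] sh [334.5  79.7]
mouth near/far/centre [333.5508174  138.05119747] [336.05004999 130.79010801] [334.82008447 134.36327906]
```

View pics/side13c.png

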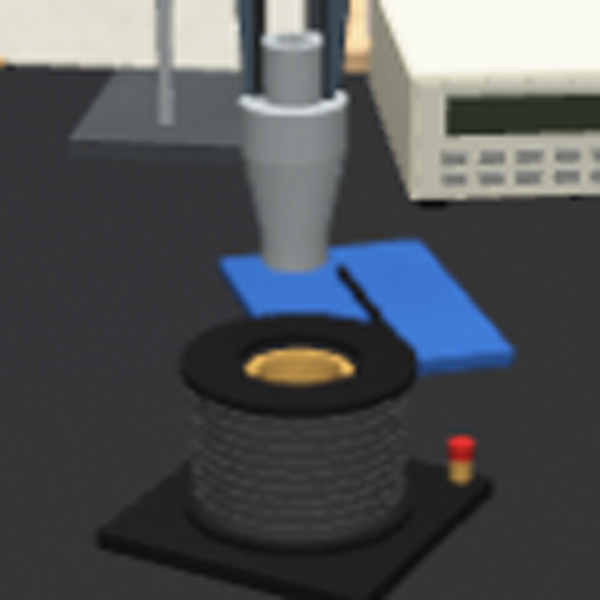

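View pics/top13c.png

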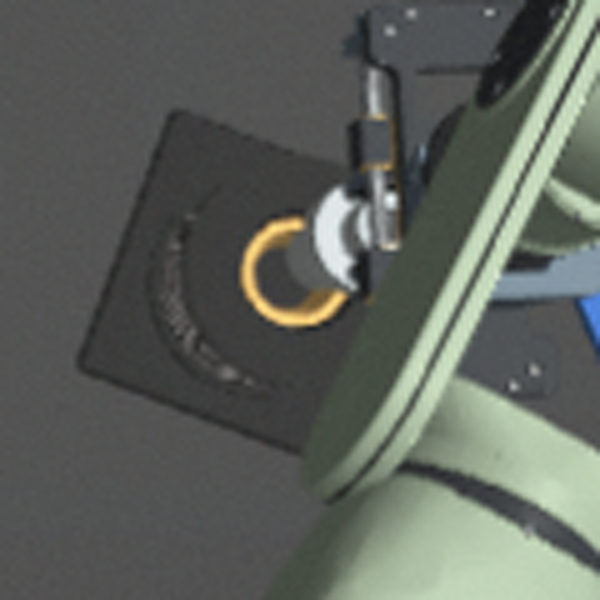

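```bash
python3 - <<'E'
from h import *
im=cv2.imread("pics/top13.png")
cv2.imwrite("pics/t13z.png",cv2.resize(im[180:225,430:475],None,fx=13,fy=13,interpolation=cv2.INTER_CUBIC))
for y in(-292,-290,-288):
    print(y,"shoulder +y edge",proj("top",(552,y+28,252.5)).round(2),"foot +y edge",proj("top",(552,y+18,162.5)).round(2))
print("mouth edges +y,-y,+x,-x",[proj("top",(551.5+a,-293+b,94)).round(1) for a,b in((0,25),(0,-25),(25,0),(-25,0))])
E
```

```text
-292 shoulder +y edge [454.33 196.56] foot +y edge [448.57 200.79]
-290 shoulder +y edge [453.53 196.55] foot +y edge [447.83 200.77]
-288 shoulder +y edge [452.73 196.54] foot +y edge [447.08 200.76]
mouth edges +y,-y,+x,-x [array([439.9, 203.7]), array([457.5, 204. ]), array([448.6, 195.1]), array([448.8, 212.7])]
```

View pics/t13z.png

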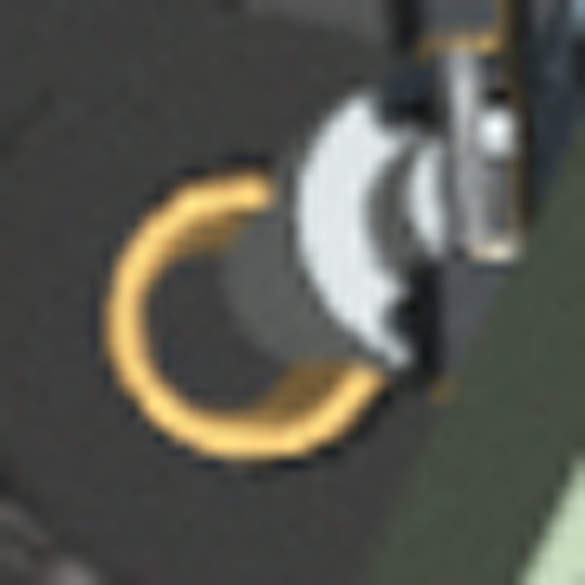

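move_arm([
  [[0.5, 0, 0.2], 0, -0.9],
  [[1.5, 0, 0.4], 0, -0.9],
  [[2.5, 0, 0.5], 0, -0.9],
  [[3.5, 0, 0.5], 0, -0.9],
  [[4.5, 0, 0.5], 0, -0.9],
  [[5.2, 0, 0.5], 0, -0.9],
  [[5.8, 0, 0.5], 0, -0.9],
  [[6, 0, 0.5], 0, -0.9],
  [[6, 0, 0.5], 0, -0.9],
])

```text
time_s: 21.02
ee_pos: [552.4, -297.8, 275.3]
ee_rot: [45.6, 90.0, -41.8]
force: [-0.5, 0.8, -3.1]
gripper_width: 31.7
```

```bash
python3 - <<'E'
from h import *
plan((552,-297,200),2.6)
for n in("side","top"):
    im=viewer.grab_frame(n)[:,:,::-1]; cv2.imwrite(f"pics/{n}14.png",im)
    im=im[80:160,295:375] if n=="side" else im[180:225,430:475]
    cv2.imwrite(f"pics/{n}14c.png",cv2.resize(im,None,fx=7 if n=="side" else 13,fy=7 if n=="side" else 13,interpolation=cv2.INTER_CUBIC))
P=np.array(status.state()["ee_pos"]);P[2]-=60+52
for d in([0,0,0],[0,4,0]):
    Q=P+d;print("sh+y edge top cam",proj("top",Q+[0,28,29]).round(2),"foot+y",proj("top",Q+[0,18,-61]).round(2),"belt mid l/r side",proj("side",Q+[28,0,16]).round(1),proj("side",Q+[-28,0,16]).round(1),"top",proj("side",Q+[0,0,61]).round(1),"rim",proj("side",Q+[0,18,-61]).round(1))
E
```

```text
grasp now [ 552.4 -297.8  215.3] jaw 2.6 qpos [-29.  24.  84.  -0.  72. -32.] w 31.7 F [-0.5  0.8 -3.1] t 21.025
shift [ 1.53 -0.04 -0.08] turn about x rad -0.0 or 3.141
sh+y edge top cam [450.11 199.24] foot+y [444.89 203.09] belt mid l/r side [324.7 104.1] [345.2 105.1] top [334.9  88.7] rim [334.  133.4]
sh+y edge top cam [448.58 199.22] foot+y [443.47 203.07] belt mid l/r side [324.4 104.7] [345.  105.6] top [334.7  89.1] rim [333.8 134. ]
```

View pics/side14c.png

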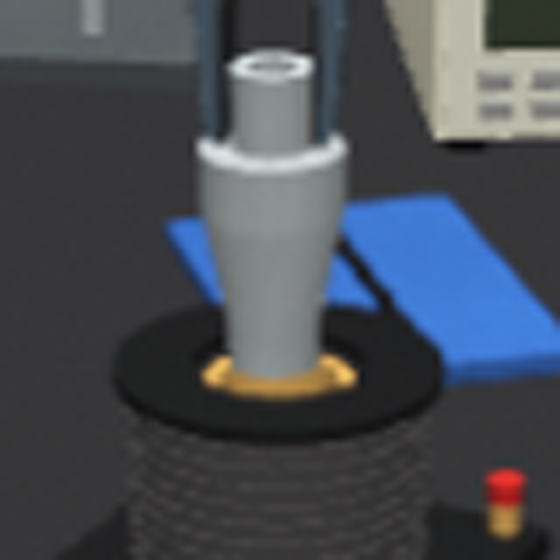

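View pics/top14c.png

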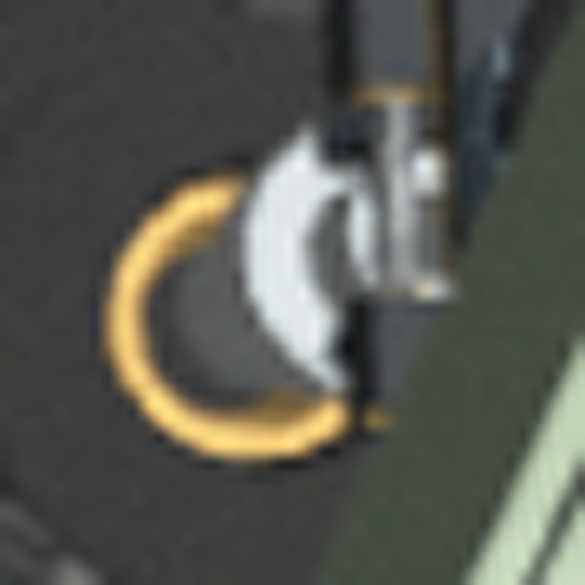

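Both views put the sleeve about 1.5 mm too far in +x: side foot centre column is 333.7 against ring 334.5. In y it's on the liner. I'll correct x and lower most of the way.

move_arm([
  [[0, -0.15, 0], 0, -0.9],
  [[0.5, -0.15, 0], 0, -0.9],
  [[1.0, -0.15, 0], 0, -0.9],
  [[1.5, -0.15, 0], 0, -0.9],
  [[2.0, -0.15, 0], 0, -0.9],
  [[2.5, -0.15, 0], 0, -0.9],
  [[3.0, -0.15, 0], 0, -0.9],
  [[3.5, -0.15, 0], 0, -0.9],
  [[4.0, -0.15, 0], 0, -0.9],
  [[4.4, -0.15, 0], 0, -0.9],
  [[4.8, -0.15, 0], 0, -0.9],
  [[4.8, -0.15, 0], 0, -0.9],
  [[4.8, -0.15, 0], 0, -0.9],
])

```text
time_s: 22.75
ee_pos: [550.9, -297.9, 227.4]
ee_rot: [45.2, 90.0, -42.2]
force: [-0.5, -0.1, -2.9]
gripper_width: 31.6
```

```bash
python3 - <<'E'
from h import *
plan((552,-297,160),2.6)
for n in("side","top"):
    im=viewer.grab_frame(n)[:,:,::-1]; cv2.imwrite(f"pics/{n}15.png",im)
    im=im[80:160,295:375] if n=="side" else im[180:225,430:475]
    cv2.imwrite(f"pics/{n}15c.png",cv2.resize(im,None,fx=7 if n=="side" else 13,fy=7 if n=="side" else 13,interpolation=cv2.INTER_CUBIC))
P=np.array(status.state()["ee_pos"]);P[2]-=60+52
for d in([0,0,0],[0,4,0]):
    Q=P+d;print("sh+y edge top cam",proj("top",Q+[0,28,29]).round(2),"side top",proj("side",Q+[0,0,61]).round(1),"sh",proj("side",Q+[0,0,29]).round(1))
E
```

```text
grasp now [ 551.  -297.9  167.4] jaw 2.6 qpos [-29.  25.  88.  -0.  66. -32.] w 31.6 F [-0.5 -0.1 -2.9] t 22.75
shift [ 0.74  0.11 -0.09] turn about x rad -0.0 or 3.141
sh+y edge top cam [445.29 201.9 ] side top [335.5 105.7] sh [335.4 116.7]
sh+y edge top cam [443.83 201.88] side top [335.2 106.2] sh [335.2 117.3]
```

View pics/side15c.png

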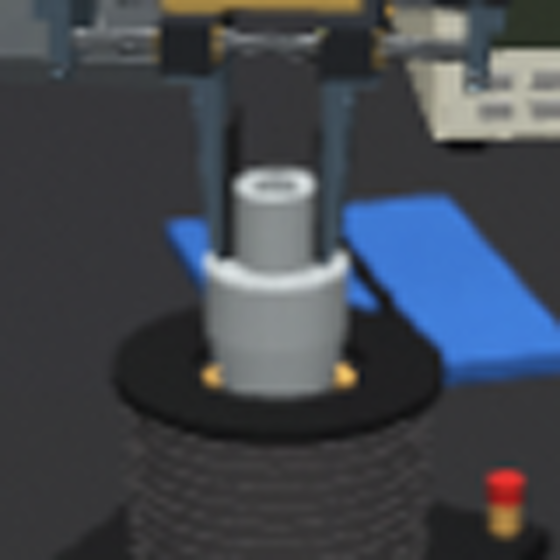

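View pics/top15c.png

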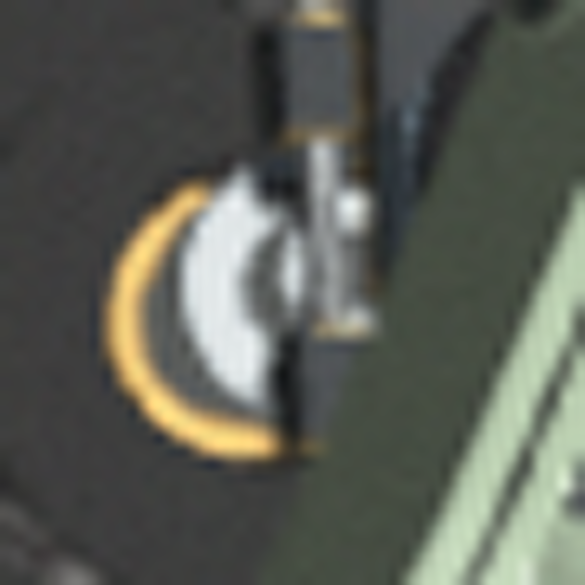

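move_arm([
  [[0.2, -0.07, 0], 0, -0.9],
  [[0.4, -0.07, 0], 0, -0.9],
  [[0.6, -0.07, 0], 0, -0.9],
  [[0.75, -0.07, 0], 0, -0.9],
  [[0.85, -0.07, 0], 0, -0.9],
  [[0.9, -0.07, 0], 0, -0.9],
  [[0.9, -0.07, 0], 0, -0.9],
])

```text
time_s: 23.72
ee_pos: [550.2, -297.9, 218.3]
ee_rot: [58.6, 90.0, -28.8]
force: [0.0, 0.3, -2.9]
gripper_width: 31.8
```

```bash
python3 - <<'E'
from h import *
plan((552,-297,157),2.6)
print(status.state()["torque"])
E
```

```text
grasp now [ 550.2 -297.9  158.3] jaw 2.6 qpos [-29.  26.  89.   0.  65. -32.] w 31.8 F [ 0.   0.3 -2.9] t 23.725
shift [ 0.13  0.18 -0.08] turn about x rad -0.0 or 3.141
[-0.0164096  -0.15171585  0.03245456]
```

move_arm([
  [[0.05, 0, 0], 0, -0.9],
  [[0.1, 0, 0], 0, -0.9],
  [[0.15, 0, 0], 0, -0.9],
  [[0.2, 0, 0], 0, -0.9],
  [[0.2, 0, 0], 0, -0.9],
  [[0.2, 0, 0], 0, -0.9],
])

```text
time_s: 24.48
ee_pos: [550.3, -297.9, 216.3]
ee_rot: [68.8, 90.0, -18.7]
force: [0.3, 1.1, -1.5]
gripper_width: 31.6
```

```bash
python3 - <<'E'
from h import *
plan((552,-297,157),2.6)
for n in("side",):
    im=viewer.grab_frame(n)[:,:,::-1]; cv2.imwrite(f"pics/{n}16.png",im)
    im=im[80:160,295:375] if n=="side" else im[180:225,430:475]
    cv2.imwrite(f"pics/{n}16c.png",cv2.resize(im,None,fx=7,fy=7,interpolation=cv2.INTER_CUBIC))
E
```

```text
grasp now [ 550.3 -297.9  156.3] jaw 2.6 qpos [-29.  26.  89.   0.  65. -32.] w 31.6 F [ 0.3  1.1 -1.5] t 24.475
shift [-0.07  0.17 -0.08] turn about x rad -0.0 or 3.141
```

View pics/side16c.png

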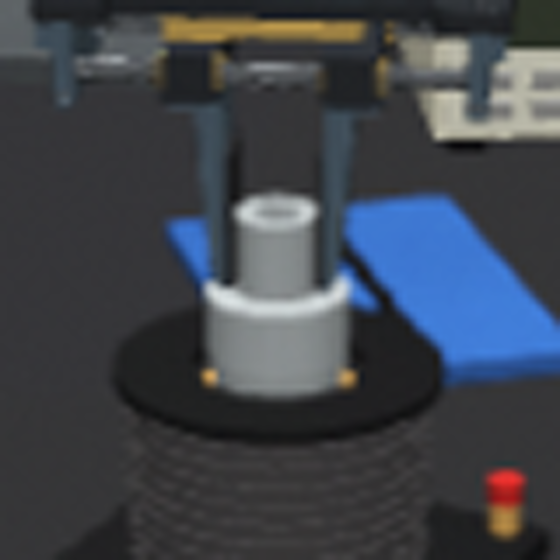

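Contact has started: the z force rose from -2.9 to -1.5 N. One more millimetre down, then I'll open and withdraw upward.

move_arm([
  [[0.05, 0, 0], 0, -0.9],
  [[0.1, 0, 0], 0, -0.9],
  [[0.1, 0, 0], 0, -0.9],
  [[0.1, 0, 0], 0, 0],
  [[0.1, 0, 0], 0, 0.6],
  [[0.1, 0, 0], 0, 0.6],
  [[0.1, 0, 0], 0, 0.6],
  [[0.1, 0, 0], 0, 0.6],
], force=5)

```text
time_s: 25.52
ee_pos: [550.1, -297.9, 215.3]
ee_rot: [7.4, 90.0, -80.0]
force: [-0.1, -0.4, -0.2]
gripper_width: 72.8
```

```bash
python3 - <<'E'
from h import *
plan((552,-297,157),2.6)
for n in("side",):
    im=viewer.grab_frame(n)[:,:,::-1]; cv2.imwrite(f"pics/{n}17.png",im)
    im=im[80:160,295:375] if n=="side" else im[180:225,430:475]
    cv2.imwrite(f"pics/{n}17c.png",cv2.resize(im,None,fx=7,fy=7,interpolation=cv2.INTER_CUBIC))
E
```

```text
grasp now [ 550.1 -298.   155.3] jaw 2.6 qpos [-29.  26.  89.  -0.  65. -32.] w 72.8 F [-0.1 -0.4 -0.2] t 25.525
shift [-0.17  0.19 -0.09] turn about x rad -0.0 or 3.141
```

View pics/side17c.png

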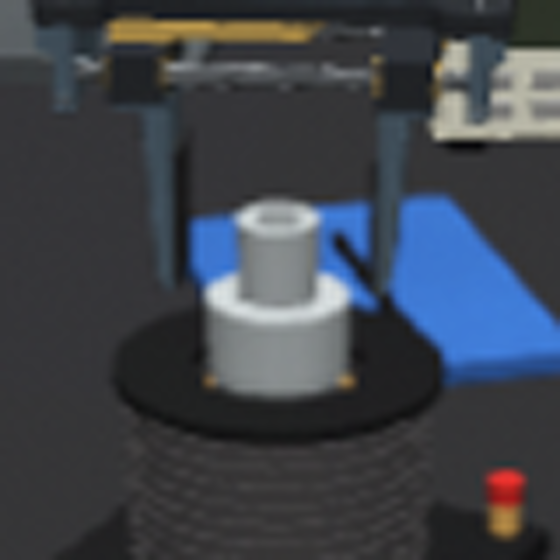

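Released and settled, standing upright. I'll withdraw straight up, then back toward the robot so the top camera can see the coil.

move_arm([
  [[-1, 0, 0], 0, 0.6],
  [[-3, 0, 0], 0, 0.6],
  [[-6, 0, 0], 0, 0.6],
  [[-10, 0, 0], 0, 0.6],
  [[-14, 0, 0], 0, 0.6],
  [[-16, 0, 0], 0, 0.6],
  [[-16, -6, 3], 0, 0.6],
  [[-16, -12, 8], 0, 0.6],
  [[-16, -16, 14], 0, 0.6],
  [[-16, -18, 20], 0, 0.6],
  [[-16, -18, 24], 0, 0.6],
  [[-16, -18, 24], 0, 0.6],
  [[-16, -18, 24], 0, 0.6],
])

```text
time_s: 27.2
ee_pos: [381.1, -545.6, 375.3]
ee_rot: [168.2, 90.0, 80.7]
force: [0.0, 0.7, 1.1]
gripper_width: 73.1
```

```bash
python3 - <<'E'
from h import *
plan((552,-297,157),2.6)
for n in("side","top"):
    im=viewer.grab_frame(n)[:,:,::-1]; cv2.imwrite(f"pics/{n}18.png",im)
    im=im[80:160,295:375] if n=="side" else im[165:245,405:485]
    cv2.imwrite(f"pics/{n}18c.png",cv2.resize(im,None,fx=7,fy=7,interpolation=cv2.INTER_CUBIC))
for dz in(0,2,4,8):
    C0=np.array([551.6,-293.,105-dz]);print(dz,"top",proj("side",C0+[0,0,61]).round(1),"sh",proj("side",C0+[0,0,29]).round(1),"topcam neck",proj("top",C0+[0,0,61]).round(1),"sh",proj("top",C0+[0,0,29]).round(1))
E
```

```text
grasp now [ 381.1 -545.6  315.3] jaw 2.5 qpos [-56.  25.  68.   0.  87. -59.] w 73.1 F [0.  0.7 1.1] t 27.2
shift [ 15.85  18.18 -24.06] turn about x rad -0.001 or 3.141
0 top [335. 110.] sh [335. 121.] topcam neck [456.  200.9] sh [452.7 202.2]
2 top [335.  110.7] sh [335.  121.7] topcam neck [455.8 201. ] sh [452.5 202.3]
4 top [335.  111.4] sh [335.  122.3] topcam neck [455.6 201.1] sh [452.3 202.4]
8 top [335.  112.8] sh [335.  123.7] topcam neck [455.2 201.2] sh [451.9 202.6]
```

View pics/side18c.png

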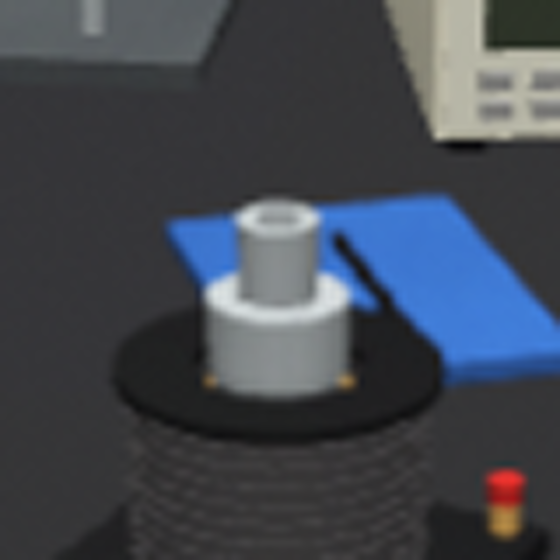

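View pics/top18c.png

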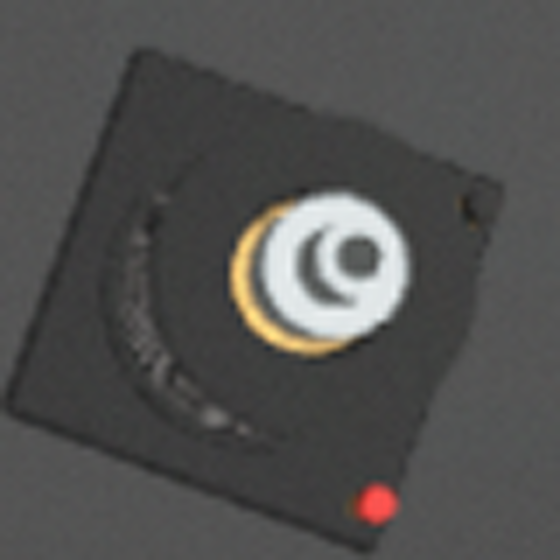

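View pics/top18.png

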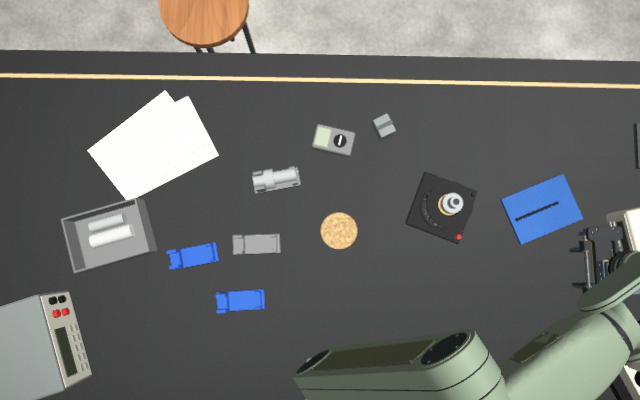

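The last views agree with a loose, upright rest:
- **Top view:** neck bore at (455.9,201.1) against (455.8,201.0) predicted, shoulder at (452.3,202.7).
- **Side view:** neck top at row 110.6, so the liner is pressed about 2 mm down.

The bystanders haven't moved and the arm is clear, so I'll hand the job in.

```bash
python3 - <<'E'
from workcell import env,status
print(env.job_done()); print(status.state()["time_s"])
E
```

```text
the job is handed in; nothing more can be done
None
the job is handed in; nothing more can be done
```

The tapered sleeve is resting loosely and upright in the brass liner, and I handed the job in at about 27 s of the 51 s allowed. No verdict came back.

**What I did**
- **Cradle to upright:** I gripped the tapered sleeve by its belt and lifted it straight out. The hand can only turn about its own axis and cannot lean, so I eased the grip to 3 N. The sleeve then swung foot-down in the jaws with a short upward jerk.
- **Pad:** I stood it on the cork pad and let go.
- **Liner:** I gripped it by the neck from above and lowered it until the wrist force showed light contact. I went 1 mm further, let go and backed clear.

**What the last checks showed**
- **Upright and centred:** the top view put the neck bore within about 0.2 pixel of its predicted place and the shoulder within about 0.5 pixel.
- **Depth:** the side view suggests the liner is pressed down about 2 to 3 mm, well short of the 9 mm that wedges. One pixel there is about 3 mm, so this is approximate.
- **Bystanders:** the stepped sleeve, hand meter and probe rest look unmoved.

**What went wrong or disagreed**
- **Slip:** the sleeve slid about 16 mm down in the jaws while it swung upright.
- **First neck grip:** it caught the top edge of the belt (54 mm opening), so I opened, rose 7 mm and took the neck properly (31.6 mm).
- **Cameras:** the two cameras differed by about 2 mm in places, so I aligned sleeve to liner within the same picture.

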